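# Load the bag-tape stand and lock the roll with its click-on collar

### The job

Put the roll of bag tape over the spindle of the tape stand so that it lies flat on the sprung plate. Then slide the retaining collar down the spindle, flange first, and press it home until you feel the sprung balls snap into it, so that it holds the roll down by itself when you let go. Press with care: the push needed is under 20 N, so never ram the collar onto the hard shoulder just below the click.

Things in the scene. Friction and masses are not known exactly. Their poses are not given: they have to be found in the camera images.
- stand: Tape stand, fixed to the table: round grey steel foot, 120 mm across and 9 mm thick, with a small clamp block and dark thumbscrew on its rim; in its middle an upright stepped steel spindle and round that a sprung plate. Origin: centre of the foot's underside; z runs up the spindle's axis
- plate_rest (a point): On the spindle's axis, 39 mm above the stand's origin: the height of the top of the sprung plate (aluminium, 56 mm across) at rest. The roll is laid on it. The plate sinks up to 22 mm; it pushes up with 5 N at the start and 0.15 N more per mm
- click_middle (a point): On the axis, 58 mm above the stand's origin. The spindle is 31 mm thick up to a flat hard shoulder, then a 17 mm rod with a domed tip; two opposed sprung balls stand 3.5 mm out of the rod, 13 mm above the shoulder. It is clamped at a height nobody has measured: shoulder 49 to 62 mm, balls 62 to 75 mm, tip 106 to 120 mm above the stand's origin
- roll_center (a point): Centre, half-way up, of the loose roll of bag tape: plain pale paper tape on a brown cardboard core, 62 mm across, 32 mm high, bore 34 mm (1.5 mm radial play on the spindle's thick part), 70 to 140 g. It starts lying flat on the table, bore upright
- collar_center (a point): Centre, half-way up (22 mm), of the loose retaining collar: plain aluminium sleeve 44 mm high, 0.10 kg, standing on its flange (50 mm across, 6 mm thick). z runs up its bore: 19 mm (1 mm radial play on the rod), the mouth at the flange widened to 25 mm, a groove for the balls inside
- collar_grip (a point): On the collar's axis, 32 mm above its foot: middle of its knurled grip, 34 mm across. As it is pressed, the plate resists with 4 to 8 N and the balls with 4 to 10 N more; past that peak the force falls to about 0 over 4 mm as the balls snap in, foot 2 to 3 mm above the shoulder, then rises. Let go too early and the plate lifts it off; clicked, it stays, foot 52 to 67 mm above the stand's origin
- stamp: Hand stamp with a turned wooden grip, 52 x 33 mm, 107 mm high, a bystander standing on the table; origin at its underside
- ribbon: Roll of tying ribbon, 55 mm across, 32 mm high, a bystander lying on the table; origin at its underside
- weight_2: Cast iron knob weight, 52 mm across, 50 mm high, a bystander beside the bag sealer; origin at its underside
There are look-alikes about, which are no part of the job. Leave any orange look-alike of the part that bears roll_center alone.

How it is judged (in metres and radians):
On the way, in this order (a step that is already met when the one before it is completed fails the run):
1. the roll lies flat on the stand's sprung plate, round the spindle (horizontal distance between roll_center and stand below 0.005 m and z of roll_center in the frame of stand between 0.03 and 0.0575 m and angle between roll_center's own z axis and vertical below 0.06 rad), for 0.2 s.
2. the collar is clicked on: flange down, it holds the roll pressed on the plate (horizontal distance between collar_center and stand below 0.004 m and z of collar_center in the frame of stand between 0.07 and 0.0895 m), for 0.2 s.
At the end, for the whole second after the job is handed in: Released, the collar stays clicked on, upright within 4.5 deg, its foot 48 to 67.5 mm above the stand's origin and within 4 mm of the axis; the roll lies flat under it within 5 mm of the axis, pressed 3.5 mm or more below where it lies on the free plate (all of step 2 and horizontal distance between roll_center and stand below 0.005 m and z of roll_center in the frame of stand between 0.03 and 0.0515 m and angle between roll_center's own z axis and vertical below 0.06 rad and angle between collar_center's own z axis and vertical below 0.08 rad); the robot touches nothing.
It fails at once if the collar is rammed against the spindle's shoulder: more than 35 N between collar and stand (contact force between collar and stand above 35 N).
It fails at once if the hand stamp, the ribbon roll or the iron weight is shoved by more than 2 cm (distance of any of stamp, ribbon, weight_2 from where it was at the start of the episode above 0.02 m).
It also fails if it takes over 67 s, if anything falls off the work surface, if the arm or the gripper's body presses on something with over 40 N, if the wrist force passes 120 N, or if a joint passes its speed limit or range.

### The arm

A 6-joint arm with a two-finger parallel gripper is mounted at the origin on the work surface; the furniture and walls round the work are solid. World frame = base frame: x ahead of the robot, y to its left, z up, the work surface at z = 0. Lengths are in m, angles in degrees, forces in N, time in s.
With the tool pointing down it reaches from about 0.25 to 0.725 m from the base axis. Payload 9.7 kg.
Tool frame: the origin (TCP) lies midway between the tips of the shut fingers; the grasp point (between the pads) lies bot.grasp_offset behind it (bot.grasp_offset is the distance from the TCP to the grasp point, in m); x points along the fingers, y is the direction in which the jaws open and shut, and the axes are right-handed (so a half turn about x gives the same grasp; the last joint's range is limited). The gripper opens to 85 mm and grips with 20 to 120 N. Pads are 22 mm wide; open, the fingers measure 114 mm over their backs; the gripper's body (76 mm by 85 mm) begins 54 mm behind the grasp point. The pads swing forward as they close: fully open they stand 13 mm farther back than shut.
Start: joints at [-67.838, 4.979, 10.078, 95.1, 0, 90], TCP at [0.207, -0.509, 0.231] pointing down, gripper open.
Joint ranges: [-179.16, 179.16], [-48.56, 103.87], [-65.8, 70.77], [-126.05, 130.52], [-82.76, 87.17], [-180, 180]. Speed limits (degrees/s): [127.2, 127.2, 147.25, 180, 180, 180].

### API

Orientations are given as [roll, pitch, yaw] about the fixed x, y, z axes, in that order (R = Rz(yaw) Ry(pitch) Rx(roll)).
In Python, from workcell import status, camera, bot gives the robot as it stands.
- The arm moves only by the shell command python3 -m jog 'ROWS' [OPENING] [FORCE]. ROWS is text: rows parted by semicolons, each of 4 numbers parted by spaces: the shift along the tool's x, y, z in mm, then the turn about the tool's x in degrees. A call has exactly 8 rows; each row is the pose to reach, as a shift and turn from the pose commanded when the call began, along the tool's axes at that moment; what a row does not reach only later rows make up. A row lasts 1/8 s, in which the tool goes at most 62.5 mm and 10.7 degrees, less where a joint would pass 70% of its speed; a pose out of reach is approached as far as the arm can. A call with a gripper value outside its range is refused whole. OPENING is the opening, from 0 (shut) to 1 (fully open), set as the call begins (- or left out, the last holds). The fingers move at their own pace and stop on an object; FORCE is the grip in N (left out, the last holds). Time passes only in rows, so rows that repeat a pose let the fingers close, or fill a call up. It gives the time, the measured TCP pose, the force and the opening at its end, in the units of the state.
- status.get_obs(): the state, without advancing time (a new reading comes with each control period).
- camera(name): name is "side" or "top" or "wrist"; returns a dict with "color" (480x640x3 uint8, red, green, blue), "vfov" (degrees; the focal length in pixels is half the picture's height over the tangent of half this angle, whatever the lens; pixels are square), "cx", "cy" (the principal point, pixels), "rvec" (rotation vector, rad) and "tvec" (3), from world to camera coordinates, as OpenCV has them. Camera axes: x right, y down, z forward; pixel columns grow to the right and rows downward; lengths in m; the calibration is good to about 2 mm. A picture is of the moment at which its call begins. There is no depth.
- bot.job_done(): hands the job in, once; it reports no verdict.
The state is a dict: "time": time; "q": joint angles; "qd": joint speeds; "joint_efforts": joint torques, N m; "ee_pos": TCP position; "tcp_rot": TCP orientation; "wrist_force": force on the tool from outside, world axes, zero at the start; "torque": the same for the moment, N m; "opening": finger opening in m.
Only numpy, scipy, OpenCV 4.12 (cv2) and the standard library are available. Lean on these libraries where they do the work, as an engineer would, in place of code of your own. Each camera call takes 0.05 s, during which the arm holds its last target. There are 200 camera calls.

## Working session

There is one attempt and no reset: what is moved stays moved. The work goes in short steps, Python scripts to look and compute and a shell command to move; the robot and the scene stay as the last step left them, time stands still between calls to the robot, and variables do not carry over. Pictures are saved under pics/ and viewed, about 8 in all and at most 12, crops included, and the job is handed in when it is done.

```bash
mkdir -p pics; ls; cat > h.py <<'E'
import numpy as np,cv2
from workcell import status,camera,bot
def snap(n,f):
    c=camera(n);cv2.imwrite('pics/'+f,c['color'][...,::-1]);np.save('pics/'+f+'.npy',c,allow_pickle=True);return c
def load(f): return np.load('pics/'+f+'.npy',allow_pickle=True).item()
def K(c):
    f=240/np.tan(np.radians(c['vfov'])/2);return np.array([[f,0,c['cx']],[0,f,c['cy']],[0,0,1]])
def RT(c): return cv2.Rodrigues(np.array(c['rvec'],float))[0],np.array(c['tvec'],float)
def ray(c,u,v):
    R,t=RT(c);d=R.T@np.linalg.inv(K(c))@[u,v,1];return -R.T@t,d
def onz(c,u,v,z):
    o,d=ray(c,u,v);return o+d*(z-o[2])/d[2]
def proj(c,p):
    R,t=RT(c);x=K(c)@(R@np.array(p,float)+t);return x[:2]/x[2]
E
python3 - <<'E'
from h import *
a=snap('top','t0.png');b=snap('side','s0.png')
for c in(a,b):print({k:v for k,v in c.items() if k!='color'}, ray(c,320,240))
print(status.get_obs(),bot.grasp_offset)
E
```

```text
pics
{'vfov': 56.62948226517764, 'cx': 315.8286961688594, 'cy': 236.1265457835013, 'rvec': array([ 2.19986355, -2.17211795,  0.15173566]), 'tvec': array([0.09209821, 0.47958005, 0.86548984])} (array([0.38762977, 0.13000801, 0.9057554 ]), array([ 0.09361248, -0.04531908, -0.99465883]))
{'vfov': 50.01851199706382, 'cx': 315.7173999971037, 'cy': 242.01841108769625, 'rvec': array([ 0.25914291, -2.97855926,  0.84315072]), 'tvec': array([0.49585562, 0.02683386, 1.11296315])} (array([0.40477826, 0.63737694, 0.95665303]), array([ 0.07137102, -0.52210641, -0.84993868]))
{'time': 0.1, 'q': array([-6.78381964e+01,  5.00924130e+00,  1.00394351e+01,  9.50989100e+01,
        8.59361895e-04,  8.99995026e+01]), 'qd': array([ 0.02760191, -0.10880177,  0.2148291 ,  0.10408187,  0.06580388,
        0.08214661]), 'joint_efforts': array([-3.48033154e-04, -5.21561837e+01,  4.65654659e+01,  1.59760262e-02,
        7.37794636e-06,  1.10204198e-05]), 'ee_pos': array([ 0.2074027 , -0.50918355,  0.23064551]), 'tcp_rot': array([-90.71699815,  89.93127841, 111.44530239]), 'wrist_force': array([ 0.55460387, -0.01479583, -0.68534425]), 'torque': array([ 0.0153905 , -0.00830071,  0.00920294]), 'opening': 0.08550299558416963} 0.0187
```

View pics/t0.png

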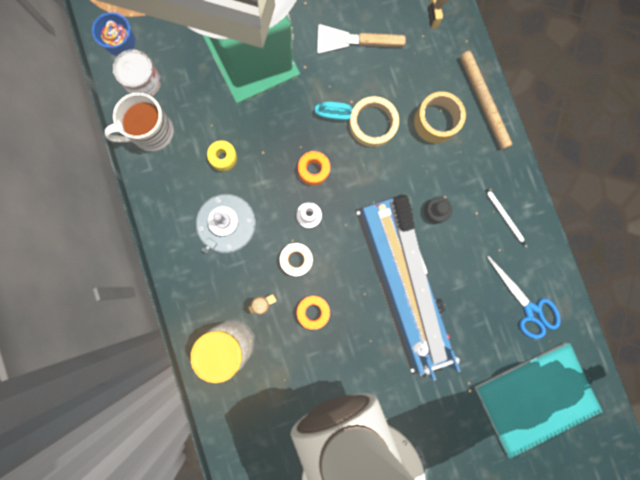

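View pics/s0.png

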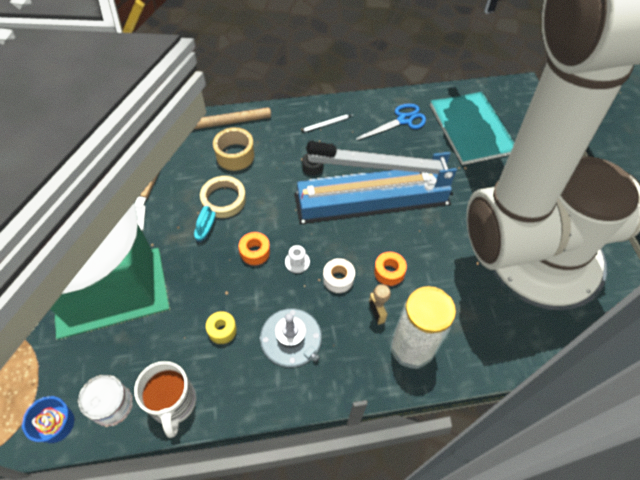

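The top view shows the white roll at (296,260), the collar at (309,215), the stand at (226,223), the stamp at (262,304) and the ribbon at (222,156). In the side view the roll is at (339,275), the collar at (297,258) and the stand at (291,338). Next I turn these into positions in both views.

```bash
python3 - <<'E'
from h import *
t=load('t0.png');s=load('s0.png')
for n,pt,ps,z in [('roll',(296,260),(339,275),.032),('collar',(309,215),(297,252),.04),('foot',(226,223),(291,338),.009),('stamp',(262,304),(381,300),.05),('ribbon',(222,156),(221,328),.03),('orange1',(314,168),(254,249),.032),('orange2',(313,313),(390,268),.032),('weight',(438,209),(313,163),.04)]:
    print(n,onz(t,*pt,z).round(4),onz(s,*ps,z).round(4))
for c,pts in((t,[(197,223),(255,223),(226,194),(226,252)]),(s,[(260,338),(322,338)])):
    print([onz(c,*p,.009).round(4)[:2] for p in pts])
def rgb(c,x,y):print(c['color'][y-1:y+2,x-1:x+2].mean((0,1)))
for p in((284,260),(300,222),(240,240),(220,215),(100,300)):rgb(t,*p)
E
```

```text
roll [0.4298 0.1369 0.032 ] [0.4306 0.145  0.032 ]
collar [0.5181 0.1127 0.04  ] [0.5237 0.1114 0.04  ]
foot [0.5037 0.2792 0.009 ] [0.5028 0.2856 0.009 ]
stamp [0.3448 0.1998 0.05  ] [0.342  0.1944 0.05  ]
ribbon [0.6359 0.2878 0.03  ] [0.6363 0.2969 0.03  ]
orange1 [0.6146 0.1037 0.032 ] [0.6145 0.1155 0.032 ]
orange2 [0.3276 0.1024 0.032 ] [0.33   0.1106 0.032 ]
weight [ 0.5343 -0.1436  0.04  ] [ 0.5322 -0.1291  0.04  ]
[array([0.5028, 0.3371]), array([0.5047, 0.221 ]), array([0.5631, 0.281 ]), array([0.4452, 0.2773])]
[array([0.5619, 0.296 ]), array([0.4436, 0.2751])]
[255. 255. 255.]
[215.11111111 211.55555556 209.55555556]
[217.44444444 225.77777778 228.66666667]
[221.55555556 219.         222.55555556]
[118.22222222 117.22222222 113.44444444]
```

```bash
cat >> h.py <<'E'
from scipy.spatial.transform import Rotation as Ro
def rot(o=None):
    o=o or status.get_obs();return Ro.from_euler('xyz',o['tcp_rot'],degrees=True).as_matrix()
def go(tgt):
    "mm in tool axes from measured TCP to world target"
    o=status.get_obs();d=rot(o).T@(np.array(tgt)-o['ee_pos'])*1000
    print('shift',d.round(1));return d
E
python3 - <<'E'
from h import *
print(rot().round(3));go([.40,.12,.23]);c=camera('wrist')
o=status.get_obs();R,t=RT(c);print('cam in tool',rot().T@(-R.T@t-o['ee_pos']),(R@rot()).round(2), c['vfov'],c['cx'],c['cy'])
E
```

```text
[[-0.     0.377 -0.926]
 [ 0.001 -0.926 -0.377]
 [-1.    -0.001 -0.   ]]
shift [   1.3 -510.  -415.7]
cam in tool [-0.14288234 -0.00086757 -0.0690157 ] [[ 0.    1.   -0.  ]
 [-0.27  0.    0.96]
 [ 0.96 -0.    0.27]] 61.47564168762032 323.70405639053104 240.55413925641426
```

```bash
python3 -m jog '0 -46 -38 0;0 -93 -76 0;0 -139 -113 0;0 -185 -151 0;0 -232 -189 0;0 -278 -227 0;0 -325 -265 0;0 -370 -302 0' 1; python3 -m jog '0 -46 -38 0;0 -93 -76 0;0 -139 -113 0;0 -139 -113 0;0 -139 -113 0;0 -139 -113 0;0 -139 -113 0;0 -139 -113 0'; python3 - <<'E'
from h import *
c=snap('wrist','w1.png');o=status.get_obs();print(o['q'].round(1),o['ee_pos'],o['time']);print(proj(c,[.43,.137,.032]),proj(c,[.518,.1127,.04]))
E
```

```text
time: 1.15
ee_pos: [0.3477, -0.0509, 0.2314]
tcp_rot: [151.1, 90.0, -6.8]
wrist_force: [1.9, -0.7, -0.9]
opening: 0.0856
time: 2.15
ee_pos: [0.3999, 0.1179, 0.2315]
tcp_rot: [173.4, 90.0, 15.5]
wrist_force: [-0.2, -0.3, 0.1]
opening: 0.0853
[ 16.4 -13.1  -6.9  96.1   0.  174.4] [0.3998577  0.11800996 0.23144796] 2.2
[317.49573468 169.01985079] [388.99103759  75.2824521 ]
```

View pics/w1.png

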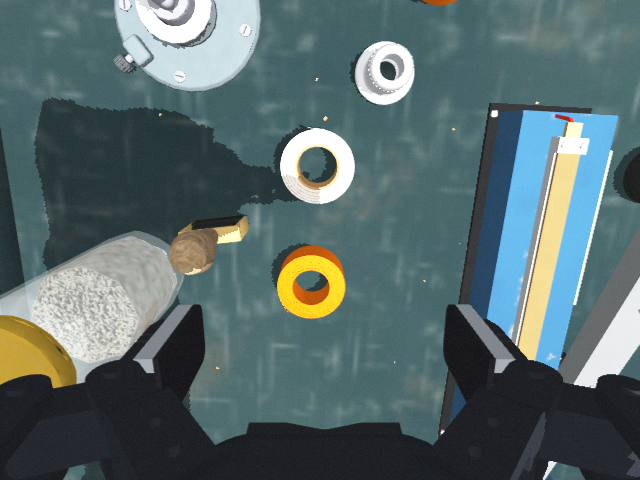

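The wrist view shows the white roll at about (317,165), the collar at (388,73) and the stand at (178,20). The stamp at (200,245) and the orange roll (312,285) are clear of the fingers. Joint 6 is close to its limit, so I'll turn −20°. First I refine the positions.

```bash
python3 - <<'E'
from h import *
c=load('w1.png');im=c['color'].astype(int)
def blob(m,seed):
    n,l,s,ce=cv2.connectedComponentsWithStats(m.astype(np.uint8));k=l[seed[1],seed[0]];b=(l==k).astype(np.uint8)
    cs,_=cv2.findContours(b,cv2.RETR_EXTERNAL,cv2.CHAIN_APPROX_NONE);q=max(cs,key=len)
    return b,q
def circ(q,z):
    p=np.array([onz(c,*x[0],z)[:2] for x in q]).astype(np.float32)
    A=np.c_[2*p,np.ones(len(p))];k=np.linalg.lstsq(A,(p**2).sum(1),rcond=None)[0];r=np.sqrt(k[2]+k[0]**2+k[1]**2)
    return k[:2].round(4),r.round(4),np.abs(np.hypot(*(p-k[:2]).T)-r).max().round(4)
m=(im.min(2)>185)
b,q=blob(m,(290,160));print('roll',b.sum(),cv2.boundingRect(q),circ(q,.032))
# only top half silhouettes of the top face
hole=(im.min(2)<=185)[130:205,280:356]
b,q=blob(m,(362,85));print('collar',b.sum(),cv2.boundingRect(q),circ(q,.006))
print(im[90:96:5,380],im[160,285:352:6].tolist())
go([.43,.137,.2])
E
```

```text
roll 2851 (280, 128, 75, 76) (array([0.4317, 0.138 ]), np.float64(0.0307), np.float64(0.0007))
collar 2202 (356, 41, 58, 64) (array([0.5237, 0.1137]), np.float64(0.0246), np.float64(0.0011))
[[155 153 158]
 [192 193 196]] [[255, 255, 255], [255, 255, 255], [255, 248, 190], [78, 108, 111], [85, 110, 115], [82, 108, 111], [79, 106, 112], [42, 56, 59], [38, 55, 58], [255, 255, 255], [255, 255, 255], [255, 255, 254]]
shift [ 31.5  -6.3 -35.1]
```

```bash
python3 -m jog '30 -6.5 -37 -10;80 -6.5 -37 -20;130 -6.5 -37 -20;175 -6.5 -37 -20;205 -6.5 -37 -20;228 -6.5 -37 -20;228 -6.5 -37 -20;228 -6.5 -37 -20' 1; python3 - <<'E'
from h import *
o=status.get_obs();print(o['q'].round(1),o['ee_pos'].round(4))
E
python3 -m jog '0 0 0 0;0 0 0 0;0 0 0 0;0 0 0 0;0 0 0 0;0 0 0 0;0 0 0 0;0 0 0 0' 0.3 40; python3 -m jog '-30 0 0 0;-75 0 0 0;-120 0 0 0;-160 0 0 0;-200 0 0 0;-200 0 0 0;-200 0 0 0;-200 0 0 0'; python3 - <<'E'
from h import *
o=status.get_obs();print(o['q'].round(1),o['ee_pos'].round(4),o['wrist_force'])
c=snap('wrist','w2.png')
E
```

```text
time: 3.2
ee_pos: [0.4322, 0.1386, 0.0043]
tcp_rot: [154.5, 89.9, 16.6]
wrist_force: [0.8, -0.4, 0.3]
opening: 0.0854
[ 17.8  -6.3 -26.4  69.9  -0.  155.6] [0.4322 0.1386 0.0043]
time: 4.2
ee_pos: [0.4324, 0.1388, 0.0048]
tcp_rot: [156.4, 89.9, 18.6]
wrist_force: [-1.2, -0.7, 6.5]
opening: 0.0612
time: 5.2
ee_pos: [0.4311, 0.1384, 0.2021]
tcp_rot: [-25.1, 89.9, -162.9]
wrist_force: [0.5, 0.8, -0.8]
opening: 0.0612
[ 17.8  -8.7  -6.5  92.3   0.  155.6] [0.4311 0.1384 0.2021] [ 0.477843    0.84405748 -0.8374726 ]
```

View pics/w2.png

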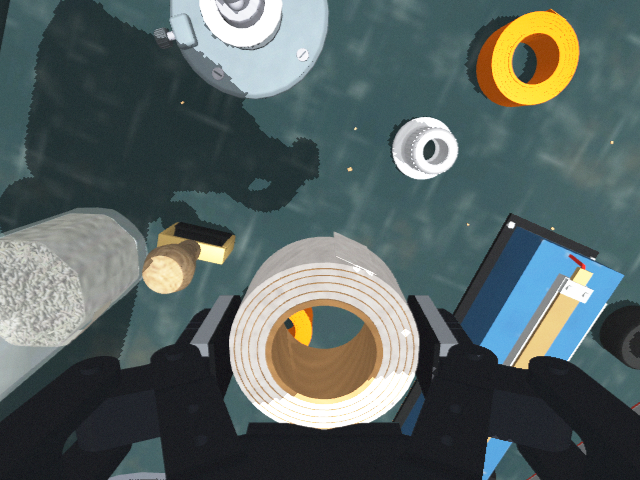

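The roll is held with its bore clear. The stand is at about (245,20) and partly out of the picture, so I move nearer and measure the stand and the roll in the hand from the same picture.

```bash
python3 - <<'E'
from h import *
c=load('w2.png');im=c['color'].astype(int)
print(rot().round(3));go([.44,.20,.215])
t=load('t0.png');s=load('s0.png')
def tri(a,b):
    o1,d1=ray(t,*a);o2,d2=ray(s,*b);k=np.linalg.lstsq(np.c_[d1,-d2],o2-o1,rcond=None)[0];return ((o1+k[0]*d1)+(o2+k[1]*d2))/2
print('jar top',tri((216,357),(430,309)))
E
```

```text
[[-0.002  0.671 -0.741]
 [-0.001 -0.741 -0.671]
 [-1.    -0.001  0.002]]
shift [-12.9 -39.7 -47.9]
jar top [0.26869171 0.25979031 0.17963152]
```

```bash
python3 -m jog '-8 -20 -24 0;-13 -40 -48 0;-13 -40 -48 0;-13 -40 -48 0;-13 -40 -48 0;-13 -40 -48 0;-13 -40 -48 0;-13 -40 -48 0'; python3 - <<'E'
from h import *
c=snap('wrist','w3.png');print(proj(c,[.504,.281,.009]))
E
```

```text
time: 6.25
ee_pos: [0.4404, 0.2003, 0.2163]
tcp_rot: [166.2, 90.0, 28.3]
wrist_force: [0.6, 0.1, 0.0]
opening: 0.0614
[303.88032725  86.26174276]
```

View pics/w3.png

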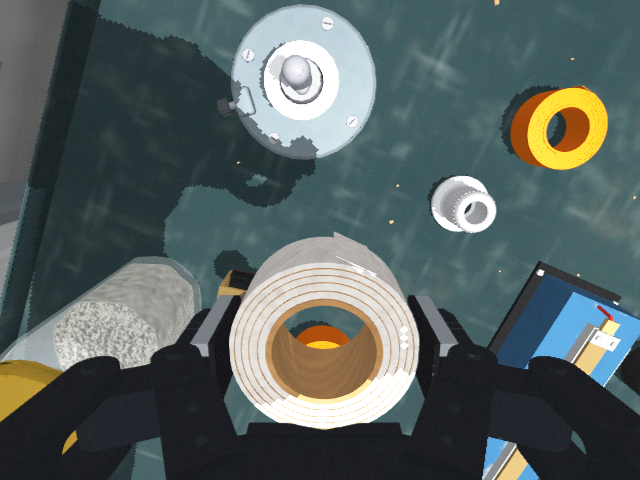

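```bash
cat >> h.py <<'E'
def cfit(p,it=6,tol=.0012):
    p=np.array(p);w=np.ones(len(p),bool)
    for i in range(it):
        A=np.c_[2*p[w],np.ones(w.sum())];k=np.linalg.lstsq(A,(p[w]**2).sum(1),rcond=None)[0];r=np.sqrt(k[2]+k[0]**2+k[1]**2)
        e=np.abs(np.hypot(*(p-k[:2]).T)-r);w=e<max(tol,np.median(e)*1.5)
    return k[:2].round(4),round(r,4),int(w.sum()),len(p)
def edge(c,u0,v0,z,lo,hi,ch,sgn,a0=0,a1=360):
    "strongest radial edge (sgn) about pixel centre, cast on plane z"
    g=cv2.GaussianBlur(c['color'].astype(np.float32)[...,ch],(3,3),0);P=[]
    r=np.arange(lo,hi,.5)
    for a in np.radians(np.arange(a0,a1,4)):
        x=(u0+r*np.cos(a)).astype(np.float32);y=(v0+r*np.sin(a)).astype(np.float32)
        ok=(x>1)&(x<638)&(y>1)&(y<478)
        if ok.sum()<8: continue
        l=cv2.remap(g,x[ok],y[ok],cv2.INTER_LINEAR).ravel();d=sgn*(l[4:]-l[:-4]);i=d.argmax()+2
        P.append(onz(c,x[ok][i],y[ok][i],z)[:2])
    return P
E
python3 - <<'E'
from h import *
c=load('w3.png');o=status.get_obs()
print('foot',cfit(edge(c,304,82,.009,58,90,0,-1)))
print('plate',cfit(edge(c,302,79,.039,30,48,0,-1)))
zt=.032+o['ee_pos'][2]-.0048
print('bore',cfit(edge(c,327,350,zt,40,70,2,1)),'outer',cfit(edge(c,325,340,zt,75,105,0,-1,-10,190)),o['ee_pos'],zt)
for u,v in((296,58),(296,90),(283,72),(310,72)):print(onz(c,u,v,.113))
E
```

```text
foot (array([0.5043, 0.2818]), np.float64(0.0589), 70, 90)
plate (array([0.5043, 0.2822]), np.float64(0.0278), 90, 90)
bore (array([0.4395, 0.2007]), np.float64(0.0187), 90, 90) outer (array([0.4399, 0.2009]), np.float64(0.0309), 50, 50) [0.44037249 0.20031828 0.21633878] 0.24353877818444353
[0.50844153 0.28412737 0.113     ]
[0.49568616 0.27299835 0.113     ]
[0.49797159 0.28478186 0.113     ]
[0.50825626 0.27342389 0.113     ]
```

```bash
python3 -m jog '0 -8 -50 0;0 -17 -102 0;0 -17 -102 0;40 -17 -102 0;80 -17 -102 0;115 -17 -102 0;144 -17 -102 0;144 -17 -102 0'; python3 - <<'E'
from h import *
o=status.get_obs();print(o['ee_pos'].round(4),o['wrist_force'].round(1),o['q'].round(1))
go([.5049,.2815,o['ee_pos'][2]])
c=snap('wrist','w4.png');zt=.032+o['ee_pos'][2]-.0048
print('bore',cfit(edge(c,327,350,zt,40,70,2,1)),'outer',cfit(edge(c,325,340,zt,75,105,0,-1,-10,190)))
E
```

```text
time: 7.3
ee_pos: [0.503, 0.2803, 0.0705]
tcp_rot: [-12.1, 89.8, -150.0]
wrist_force: [-0.9, 0.4, 0.3]
opening: 0.0612
[0.503  0.2803 0.0705] [-0.9  0.4  0.3] [ 29.1   8.6  -3.7  77.9  -0.  167. ]
shift [-0.   0.4 -2.2]
bore (array([0.5023, 0.2809]), np.float64(0.0186), 90, 90) outer (array([0.5026, 0.2809]), np.float64(0.0309), 50, 50)
```

View pics/w4.png

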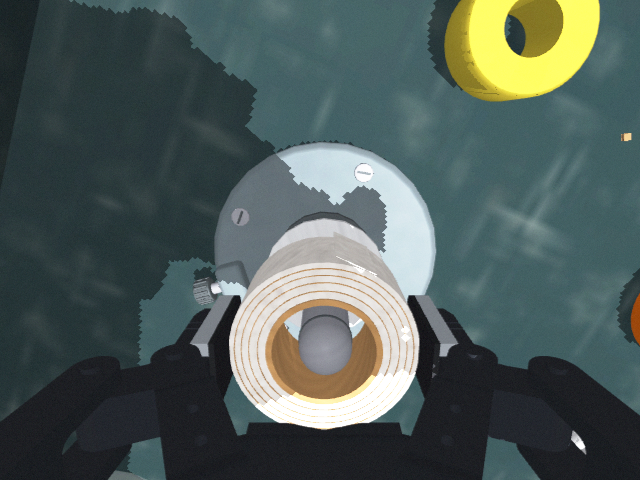

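The spindle tip shows inside the bore at (325,345), and the foot is centred near (325,255). I re-measure the foot before seating the roll.

```bash
python3 - <<'E'
from h import *
c=load('w4.png')
print(cfit(edge(c,325,253,.009,95,125,0,-1,150,390)),cfit(edge(c,325,253,.009,95,125,0,-1,180,360)))
print(onz(c,325,345,.113),proj(c,[.5043,.282,.113]),proj(c,[.5043,.282,.009]))
E
```

```text
(array([0.5048, 0.2827]), np.float64(0.059), 56, 60) (array([0.5051, 0.2828]), np.float64(0.0588), 45, 45)
[0.51089351 0.28788363 0.113     ] [324.74243632 372.61425343] [324.6231438  257.68739774]
```

```bash
python3 -m jog '0 0.4 -2.5 0;0 0.4 -2.5 0;4 0.4 -2.5 0;8 0.4 -2.5 0;12 0.4 -2.5 0;16 0.4 -2.5 0;20 0.4 -2.5 0;20 0.4 -2.5 0'; python3 - <<'E'
from h import *
for i in range(2):
    camera('wrist');o=status.get_obs();print(o['ee_pos'].round(4),o['wrist_force'].round(1))
E
```

```text
time: 8.35
ee_pos: [0.5065, 0.2828, 0.0519]
tcp_rot: [-13.2, 90.0, -151.0]
wrist_force: [0.1, 0.2, -1.2]
opening: 0.0612
[0.5066 0.2828 0.0522] [-0.4  0.5 -0.7]
[0.5067 0.2829 0.0523] [0.2 0.6 0.8]
```

```bash
python3 -c "
from h import *
go([.5052,.2818,.045])"
```

```text
shift [ 7.3 -0.2  1.8]
```

```bash
python3 -m jog '0 0 1.5 0;0 0 1.5 0;2 0 1.5 0;4 0 1.5 0;6 0 1.5 0;8 0 1.5 0;8 0 1.5 0;8 0 1.5 0'; python3 - <<'E'
from h import *
for i in range(2):
    c=camera('wrist');o=status.get_obs();print(o['ee_pos'].round(4),o['wrist_force'].round(1))
c=snap('wrist','w5.png')
zt=.032+o['ee_pos'][2]-.0048
print('bore',cfit(edge(c,327,350,zt,40,70,2,1)),'outer',cfit(edge(c,325,340,zt,75,105,0,-1,-10,190)))
E
```

```text
time: 9.45
ee_pos: [0.5056, 0.2819, 0.0443]
tcp_rot: [-66.0, 90.0, 156.1]
wrist_force: [-0.5, 0.2, -0.2]
opening: 0.0612
[0.5056 0.2819 0.0443] [ 0.1  0.3 -1.1]
[0.5056 0.2819 0.0443] [ 0.2  0.7 -1. ]
bore (array([0.5043, 0.2817]), np.float64(0.0191), 68, 90) outer (array([0.5052, 0.2825]), np.float64(0.0309), 50, 50)
```

```bash
python3 -m jog '0 0 0 0;0 0 0 0;0 0 0 0;0 0 0 0;0 0 0 0;0 0 0 0;0 0 0 0;0 0 0 0' 1; python3 -m jog '-30 0 0 0;-70 0 0 0;-120 0 0 0;-170 0 30 0;-180 0 60 0;-180 0 60 0;-180 0 60 0;-180 0 60 0'; python3 - <<'E'
from h import *
c=snap('wrist','w6.png');o=status.get_obs();print(o['ee_pos'].round(4),o['q'].round(1));print(proj(c,[.5046,.2823,.071]))
E
```

```text
time: 10.6
ee_pos: [0.5055, 0.2819, 0.0443]
tcp_rot: [-23.2, 90.0, -161.1]
wrist_force: [-0.4, -0.2, -0.4]
opening: 0.0854
time: 11.6
ee_pos: [0.4613, 0.2419, 0.2232]
tcp_rot: [-16.1, 89.9, -153.9]
wrist_force: [0.9, -0.3, 0.1]
opening: 0.0852
[0.4613 0.2419 0.2232] [ 27.7   0.9   4.9  94.1  -0.  165.5]
[323.9149523  141.46299573]
```

View pics/w6.png

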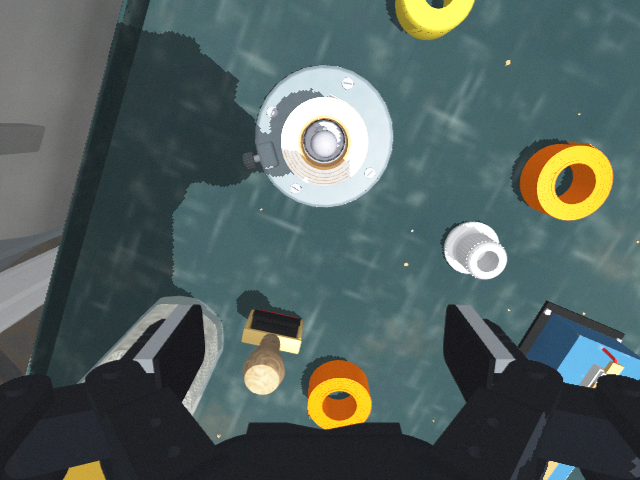

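The roll sits on the spindle at (325,141), flat on the plate. Next I measure it, the foot and the collar at about (475,250).

```bash
python3 - <<'E'
from h import *
c=load('w6.png')
print('roll',cfit(edge(c,325,141,.071,36,55,2,-1)))
print('foot',cfit(edge(c,324,136,.009,60,80,0,-1)))
print('collar flange',cfit(edge(c,472,250,.006,22,38,0,-1,90,300)),'top ring',cfit(edge(c,488,261,.044,13,24,0,-1,-60,120)))
print(rot().round(3));go([.5237,.1137,.2])
E
```

```text
roll (array([0.504 , 0.2817]), np.float64(0.0311), 70, 90)
foot (array([0.5045, 0.2822]), np.float64(0.0589), 86, 90)
collar flange (array([0.5237, 0.115 ]), np.float64(0.0253), 52, 53) top ring (array([0.5238, 0.1153]), np.float64(0.0168), 45, 45)
[[-0.001  0.671 -0.741]
 [-0.001 -0.741 -0.671]
 [-1.    -0.     0.002]]
shift [ 23.2 136.9  39.7]
```

```bash
python3 -m jog '0 46 13 0;0 92 26 0;0 136 39 0;50 136 39 0;100 136 39 0;145 136 39 0;145 136 39 0;145 136 39 0' 1; python3 - <<'E'
from h import *
c=snap('wrist','w7.png');o=status.get_obs();print(o['ee_pos'].round(4))
f=proj(c,[.5237,.1146,.006]);p=proj(c,[.5237,.1146,.044]);print(f,p)
print('flange',cfit(edge(c,*f,.006,36,58,0,-1,180,360)),'top ring',cfit(edge(c,*p,.044,22,44,0,-1,-10,190)))
go([.5237,.1146,.0145])
E
```

```text
time: 12.65
ee_pos: [0.5242, 0.1149, 0.0809]
tcp_rot: [150.8, 89.9, 13.0]
wrist_force: [-0.0, 0.5, 0.7]
opening: 0.0854
[0.5246 0.115  0.0815]
[324.87458454 255.37128618] [325.06282873 279.71061457]
flange (array([0.5245, 0.1144]), np.float64(0.0247), 45, 45) top ring (array([0.5252, 0.115 ]), np.float64(0.0173), 49, 50)
shift [67.  -0.4  1.1]
```

View pics/w7.png

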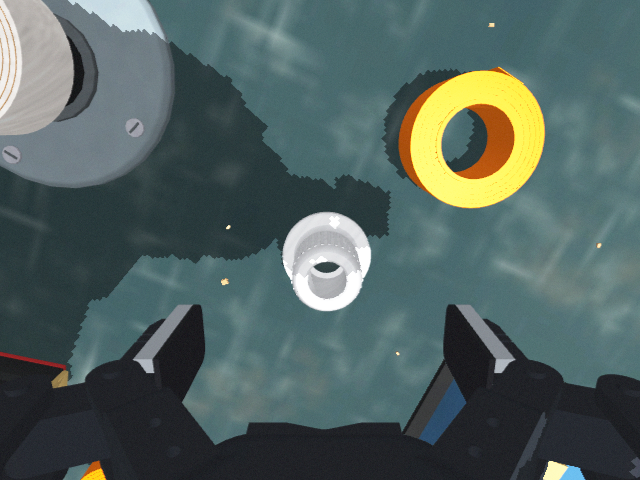

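The collar is centred between the jaws at (327,280). I go down and grip.

```bash
python3 -m jog '20 0 0 0;40 0 0 0;55 0 0 0;67 0 0 0;67 0 0 0;67 0 0 0;67 0 0 0;67 0 0 0' 1; python3 -m jog '0 0 0 0;0 0 0 0;0 0 0 0;0 0 0 0;0 0 0 0;0 0 0 0;0 0 0 0;0 0 0 0' 0 100;python3 -c "
from h import *
o=status.get_obs();print(o['ee_pos'],o['wrist_force'])";  python3 -m jog '-20 0 0 0;-60 0 0 0;-110 0 0 0;-160 0 0 0;-190 0 0 0;-190 0 0 0;-190 0 0 0;-190 0 0 0'; python3 - <<'E'
from h import *
c=snap('wrist','w8.png');o=status.get_obs();print(o['ee_pos'].round(4),o['wrist_force'].round(1),rot().round(3));go([.5045,.2822,.2045])
E
```

```text
time: 13.7
ee_pos: [0.5237, 0.1147, 0.0127]
tcp_rot: [151.2, 90.0, 13.4]
wrist_force: [0.4, 0.6, -0.5]
opening: 0.0854
time: 14.7
ee_pos: [0.5238, 0.1147, 0.0128]
tcp_rot: [150.5, 90.0, 12.7]
wrist_force: [-0.3, -0.7, 6.2]
opening: 0.0326
[0.52376437 0.11466932 0.01275587] [-0.25876454 -0.73995265  6.1587809 ]
time: 15.7
ee_pos: [0.5229, 0.1145, 0.2006]
tcp_rot: [-29.5, 89.8, -167.4]
wrist_force: [0.1, 0.3, -0.4]
opening: 0.0322
[0.5229 0.1145 0.2008] [ 0.3  0.6 -1.1] [[-0.002  0.671 -0.741]
 [-0.    -0.741 -0.671]
 [-1.    -0.001  0.002]]
shift [  -3.7 -136.7  -98.9]
```

View pics/w8.png

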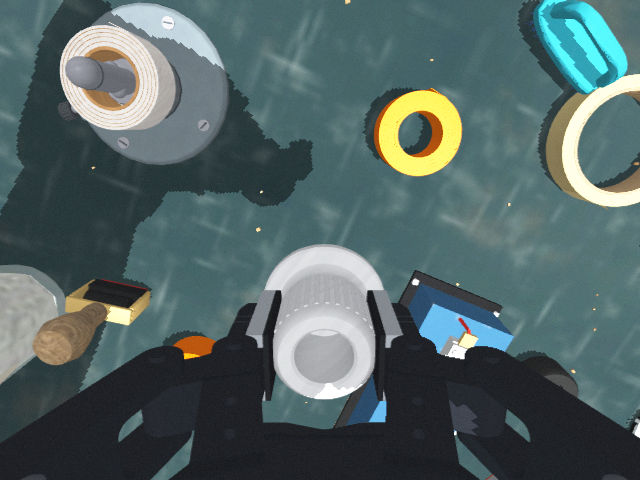

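The collar is held upright: top ring at (325,352), flange at (325,290). I measure it in the hand and carry it above the spindle.

```bash
python3 - <<'E'
from h import *
c=load('w8.png');o=status.get_obs();z=o['ee_pos'][2]-.0128
print('ring',cfit(edge(c,325,350,z+.044,35,65,0,-1,0,180)),'flange',cfit(edge(c,325,302,z,45,75,0,-1,200,340)),cfit(edge(c,325,302,z+.006,45,75,0,-1,200,340)),o['ee_pos'])
E
python3 -m jog '0 -46 -33 0;0 -92 -66 0;0 -137 -99 0;20 -137 -99 0;40 -137 -99 0;50 -137 -99 0;50 -137 -99 0;50 -137 -99 0'; python3 - <<'E'
from h import *
c=snap('wrist','w9.png');o=status.get_obs();z=o['ee_pos'][2]-.0128;print(o['ee_pos'].round(4),o['wrist_force'].round(1),o['q'].round(1))
print('ring',cfit(edge(c,325,350,z+.044,35,65,0,-1,0,180)))
f=proj(c,[.5045,.2822,.009]);print(f)
E
```

```text
ring (array([0.5231, 0.1156]), np.float64(0.0161), 45, 45) flange (array([0.5218, 0.1146]), np.float64(0.0249), 35, 35) (array([0.5238, 0.1164]), np.float64(0.024), 35, 35) [0.52294689 0.114482   0.20081791]
time: 16.75
ee_pos: [0.5052, 0.2825, 0.1531]
tcp_rot: [168.1, 89.9, 30.3]
wrist_force: [-0.6, -0.2, -0.8]
opening: 0.0323
[0.5053 0.2826 0.1532] [0.  0.2 0.1] [ 29.2   8.    4.7  86.7   0.  167.1]
ring (array([0.5053, 0.2836]), np.float64(0.0161), 45, 45)
[324.6316628  226.72626836]
```

View pics/w9.png

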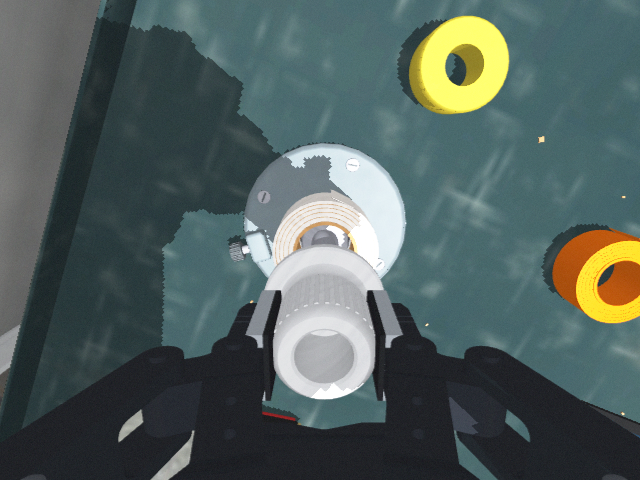

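```bash
python3 - <<'E'
from h import *
c=load('w9.png')
print('foot',cfit(edge(c,325,220,.009,68,95,0,-1,150,390)),'roll',cfit(edge(c,322,235,.071,36,62,2,-1,180,330)))
E
```

```text
foot (array([0.5047, 0.2826]), np.float64(0.059), 58, 60) roll (array([0.5111, 0.2908]), np.float64(0.0241), 22, 38)
```

```bash
python3 -m jog '0 0.2 0.9 0;8 0.2 0.9 0;16 0.2 0.9 0;24 0.2 0.9 0;30 0.2 0.9 0;36 0.2 0.9 0;40 0.2 0.9 0;40 0.2 0.9 0'; python3 - <<'E'
from h import *
for i in range(3):
    camera('wrist');o=status.get_obs();f=o['wrist_force'];print(o['ee_pos'].round(4),f.round(1),o['torque'].round(2),'tool',(rot().T@f).round(1))
E
```

```text
time: 17.8
ee_pos: [0.5042, 0.2818, 0.112]
tcp_rot: [-14.5, 90.0, -152.3]
wrist_force: [-0.4, 0.5, -1.3]
opening: 0.0321
[0.5044 0.2819 0.1123] [-0.4  0.1 -1. ] [0.03 0.06 0.02] tool [ 1.  -0.4  0.2]
[0.5045 0.2819 0.1125] [-0.2  0.6 -0.9] [-0.05 -0.07 -0.03] tool [ 0.9 -0.6 -0.3]
[0.5045 0.2819 0.1126] [ 0.3 -0.1 -1.6] [ 0.    0.01 -0.01] tool [ 1.6  0.3 -0.1]
```

```bash
python3 -m jog '2 0 0 0;4 0 0 0;6 0 0 0;8 0 0 0;10 0 0 0;12 0 0 0;14 0 0 0;14 0 0 0'; python3 - <<'E'
from h import *
for i in range(3):
    camera('wrist');o=status.get_obs();f=o['wrist_force'];print(o['ee_pos'].round(4),f.round(1),o['torque'].round(2),'tool',(rot().T@f).round(1))
E
```

```text
time: 18.95
ee_pos: [0.5043, 0.2818, 0.0981]
tcp_rot: [-13.3, 90.0, -151.1]
wrist_force: [0.1, 1.0, -1.0]
opening: 0.0328
[0.5043 0.2818 0.0982] [ 0.9 -0.9 -1.7] [-0.    0.05  0.03] tool [ 1.7  1.3 -0.1]
[0.5044 0.2819 0.0983] [ 0.1  0.7 -0.2] [-0.01  0.02  0.03] tool [ 0.2 -0.5 -0.5]
[0.5044 0.2819 0.0984] [-0.5  0.8 -1.5] [-0.   -0.03  0.06] tool [ 1.5 -1.  -0.2]
```

```bash
python3 -m jog '2 0 0 0;4 0 0 0;6 0 0 0;8 0 0 0;10 0 0 0;11 0 0 0;12 0 0 0;12 0 0 0'; python3 - <<'E'
from h import *
for i in range(3):
    camera('wrist');o=status.get_obs();f=o['wrist_force'];print(o['ee_pos'].round(4),f.round(1),o['torque'].round(2),'tool',(rot().T@f).round(1))
E
```

```text
time: 20.1
ee_pos: [0.5043, 0.2819, 0.0862]
tcp_rot: [-15.1, 90.0, -153.0]
wrist_force: [0.2, -0.3, -1.5]
opening: 0.0323
[0.5044 0.2818 0.0863] [ 0.4 -0.3 -0.5] [-0.01  0.01  0.  ] tool [ 0.5  0.5 -0.1]
[0.5044 0.2819 0.0863] [ 0.3  1.4 -0.8] [ 0.02 -0.03  0.  ] tool [ 0.8 -0.8 -1.1]
[0.5044 0.2819 0.0864] [ 0.  -0.3 -1.2] [ 0.01 -0.01  0.03] tool [1.2 0.2 0.2]
```

```bash
cat >m.py <<'E'
from h import *
F=[];
for i in range(3):
    camera('wrist');o=status.get_obs();F.append(o['wrist_force'])
print('foot',round(o['ee_pos'][2]-.0128,4),o['ee_pos'].round(4),np.mean(F,0).round(1))
E
python3 -m jog '0.5 0 0 0;1 0 0 0;1.5 0 0 0;2 0 0 0;2.5 0 0 0;3 0 0 0;3.5 0 0 0;4 0 0 0';python3 m.py
python3 -m jog '0.5 0 0 0;1 0 0 0;1.5 0 0 0;2 0 0 0;2.5 0 0 0;2.5 0 0 0;2.5 0 0 0;2.5 0 0 0';python3 m.py
```

```text
time: 21.25
ee_pos: [0.5045, 0.2819, 0.0825]
tcp_rot: [166.8, 90.0, 28.9]
wrist_force: [-0.5, -0.3, 2.5]
opening: 0.0324
foot 0.0696 [0.5044 0.2819 0.0824] [-0.5 -0.7  3.1]
time: 22.4
ee_pos: [0.5044, 0.2819, 0.0798]
tcp_rot: [145.6, 90.0, 7.7]
wrist_force: [-0.3, -0.4, 2.6]
opening: 0.032
foot 0.067 [0.5044 0.2818 0.0798] [ 0.3 -0.6  3.8]
```

```bash
python3 -m jog '0.5 0 0 0;1 0 0 0;1.5 0 0 0;2 0 0 0;2.5 0 0 0;2.5 0 0 0;2.5 0 0 0;2.5 0 0 0';python3 m.py
python3 -m jog '0.4 0 0 0;0.8 0 0 0;1.2 0 0 0;1.6 0 0 0;2 0 0 0;2 0 0 0;2 0 0 0;2 0 0 0';python3 m.py
```

```text
time: 23.55
ee_pos: [0.5044, 0.2819, 0.0773]
tcp_rot: [156.6, 90.0, 18.8]
wrist_force: [0.5, -0.3, 4.3]
opening: 0.0322
foot 0.0645 [0.5044 0.2818 0.0773] [ 1.  -1.1  4.3]
time: 24.7
ee_pos: [0.5044, 0.2819, 0.0753]
tcp_rot: [-173.7, 90.0, 48.4]
wrist_force: [0.4, -1.1, 4.6]
opening: 0.0319
foot 0.0625 [0.5044 0.2819 0.0753] [ 0.4 -0.2  3.9]
```

```bash
python3 -m jog '0.4 0 0 0;0.8 0 0 0;1.2 0 0 0;1.6 0 0 0;2 0 0 0;2 0 0 0;2 0 0 0;2 0 0 0';python3 m.py
```

```text
time: 25.85
ee_pos: [0.5047, 0.2821, 0.0739]
tcp_rot: [174.8, 89.9, 36.9]
wrist_force: [1.1, -0.7, 7.1]
opening: 0.0324
foot 0.061 [0.5046 0.282  0.0738] [0.9 0.1 6.9]
```

```bash
python3 -m jog '0.2 0 0 0;0.4 0 0 0;0.6 0 0 0;0.8 0 0 0;1 0 0 0;1 0 0 0;1 0 0 0;1 0 0 0';python3 m.py
```

```text
time: 27.0
ee_pos: [0.5048, 0.2821, 0.0732]
tcp_rot: [170.3, 89.9, 32.5]
wrist_force: [-1.0, -0.9, 8.7]
opening: 0.0321
foot 0.0603 [0.5048 0.2821 0.0731] [ 1.4 -1.   9.2]
```

```bash
python3 -m jog '0.2 0 0 0;0.4 0 0 0;0.6 0 0 0;0.8 0 0 0;1 0 0 0;1 0 0 0;1 0 0 0;1 0 0 0';python3 m.py
```

```text
time: 28.15
ee_pos: [0.5048, 0.2821, 0.0722]
tcp_rot: [170.0, 89.9, 32.1]
wrist_force: [1.8, -1.9, 9.7]
opening: 0.0325
foot 0.0594 [0.5048 0.2821 0.0722] [ 0.6 -0.2  9.3]
```

```bash
python3 -m jog '0.2 0 0 0;0.4 0 0 0;0.6 0 0 0;0.8 0 0 0;1 0 0 0;1 0 0 0;1 0 0 0;1 0 0 0';python3 m.py
```

```text
time: 29.3
ee_pos: [0.5048, 0.2821, 0.071]
tcp_rot: [166.5, 89.9, 28.7]
wrist_force: [1.6, -0.6, 8.4]
opening: 0.0323
foot 0.0583 [0.5048 0.2821 0.0711] [0.8 0.1 8.6]
```

```bash
python3 -m jog '0.2 0 0 0;0.4 0 0 0;0.6 0 0 0;0.8 0 0 0;1 0 0 0;1 0 0 0;1 0 0 0;1 0 0 0';python3 m.py
```

```text
time: 30.45
ee_pos: [0.5047, 0.282, 0.0696]
tcp_rot: [163.7, 89.9, 25.9]
wrist_force: [3.0, -1.0, 6.2]
opening: 0.0322
foot 0.0568 [0.5047 0.282  0.0696] [2.  0.8 5.2]
```

The force peaked and is now falling, so the balls are entering the groove. I go on gently.

```bash
python3 -m jog '0.2 0 0 0;0.4 0 0 0;0.6 0 0 0;0.8 0 0 0;1 0 0 0;1 0 0 0;1 0 0 0;1 0 0 0';python3 m.py
```

```text
time: 31.6
ee_pos: [0.5044, 0.2818, 0.0682]
tcp_rot: [57.6, 90.0, -80.3]
wrist_force: [4.5, -0.3, 2.4]
opening: 0.0324
foot 0.0556 [0.5043 0.2818 0.0684] [3.3 1.6 1.8]
```

```bash
python3 -m jog '0.2 0 0 0;0.4 0 0 0;0.6 0 0 0;0.8 0 0 0;0.8 0 0 0;0.8 0 0 0;0.8 0 0 0;0.8 0 0 0';python3 m.py
```

```text
time: 32.75
ee_pos: [0.5044, 0.2818, 0.0674]
tcp_rot: [16.9, 90.0, -120.9]
wrist_force: [3.3, 0.8, 1.5]
opening: 0.0324
foot 0.0547 [0.5043 0.2818 0.0675] [ 5.1 -1.8  0.3]
```

```bash
python3 -m jog '0.2 0 0 0;0.4 0 0 0;0.6 0 0 0;0.6 0 0 0;0.6 0 0 0;0.6 0 0 0;0.6 0 0 0;0.6 0 0 0';python3 m.py
```

```text
time: 33.9
ee_pos: [0.5044, 0.2819, 0.0669]
tcp_rot: [-101.6, 90.0, 120.6]
wrist_force: [3.0, 1.9, -0.2]
opening: 0.032
foot 0.0541 [0.5043 0.2819 0.0669] [ 3.4  1.1 -1.7]
```

```bash
python3 -m jog '0.2 0 0 0;0.4 0 0 0;0.6 0 0 0;0.6 0 0 0;0.6 0 0 0;0.6 0 0 0;0.6 0 0 0;0.6 0 0 0';python3 m.py
```

```text
time: 35.05
ee_pos: [0.5044, 0.2819, 0.0663]
tcp_rot: [-154.7, 90.0, 67.5]
wrist_force: [3.5, 1.6, -0.6]
opening: 0.0323
foot 0.0535 [0.5044 0.2819 0.0663] [ 3.9  2.5 -0.6]
```

```bash
python3 -m jog '0 0 0 0;0 0 0 0;0 0 0 0;0 0 0 0;0 0 0 0;0 0 0 0;0 0 0 0;0 0 0 0' 1; python3 -m jog '-20 0 0 0;-60 0 0 0;-110 0 0 0;-150 0 30 0;-160 0 60 0;-160 0 60 0;-160 0 60 0;-160 0 60 0'; python3 - <<'E'
from h import *
a=snap('wrist','w10.png');s=snap('side','s1.png');print(proj(a,[.5045,.2822,.097]),proj(s,[.5045,.2822,.097]))
im=np.hstack([cv2.resize(x['color'][y-70:y+70,u-90:u+90],(360,280),interpolation=cv2.INTER_CUBIC) for x,u,y in((a,*proj(a,[.5045,.2822,.07]).astype(int)),(s,*proj(s,[.5045,.2822,.07]).astype(int)))])
cv2.imwrite('pics/f.png',im[...,::-1])
E
```

```text
time: 36.2
ee_pos: [0.5044, 0.2819, 0.0663]
tcp_rot: [54.2, 90.0, -83.6]
wrist_force: [0.3, -0.4, 0.1]
opening: 0.0855
time: 37.2
ee_pos: [0.4601, 0.2419, 0.2253]
tcp_rot: [-16.9, 89.9, -154.7]
wrist_force: [-0.0, -0.2, 0.2]
opening: 0.0854
[325.09212748 141.6626333 ] [288.9872504  318.23816559]
```

View pics/f.png

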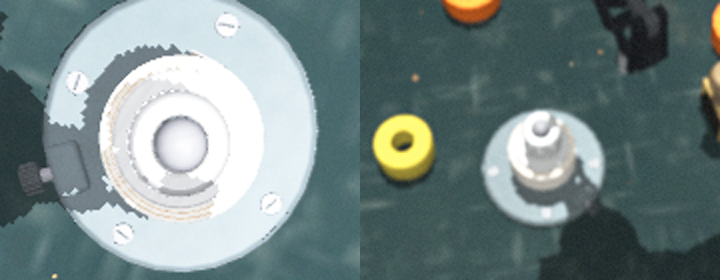

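The collar sits over the roll on the spindle, in the wrist crop at about (180,143). As a last check, I measure its height and centring.

```bash
python3 - <<'E'
from h import *
c=load('w10.png');p=proj(c,[.5045,.2822,.097]);print(p)
for z in(.0975,.115):print(z,cfit(edge(c,*p,z,16,32,0,-1)),cfit(edge(c,*p,z,9,20,0,1)))
for z in(.0535,.071):print('roll',z,cfit(edge(c,325,143,z,32,52,2,-1,-45,120)))
print(status.get_obs()['time'])
E
```

```text
[325.09212748 141.6626333 ]
0.0975 (array([0.5043, 0.2826]), np.float64(0.0152), 90, 90) (array([0.5042, 0.2821]), np.float64(0.0093), 90, 90)
0.115 (array([0.5047, 0.283 ]), np.float64(0.0142), 90, 90) (array([0.5047, 0.2826]), np.float64(0.0087), 90, 90)
roll 0.0535 (array([0.5057, 0.2795]), np.float64(0.0288), 33, 42)
roll 0.071 (array([0.506 , 0.2801]), np.float64(0.0272), 33, 42)
37.3
```

```bash
python3 -c "
from h import *
bot.job_done()"
```

```text
the job is handed in; nothing more can be done
```

The roll is on the spindle, flat on the sprung plate. The collar is clicked on above it and stayed down when I let go. I handed the job in at about 37 s, and it reports no verdict.

- **Roll:** before the collar went on, I measured it about 0.7 mm from the spindle axis.
- **Click:** I pressed in steps of 0.6 to 2.5 mm. The push peaked at about 9 N with the collar's foot near 60 mm, fell to about 0 by 54 mm, and I stopped at about 53.5 mm. The hard shoulder was never struck.
- **After release:** the collar was about 0.5 mm from the axis, with its top near 97.5 mm, judged from the apparent bore size. The open gripper is well clear of everything.
- **Checks that disagreed:**
    - The last outline fit of the roll under the collar was poor. The image was overexposed and shaded there, and the fit gave a radius of 28.8 mm instead of 31 mm, with the centre about 3 mm off. I did not count it, because the spindle's thick part allows only 1.5 mm of play.
    - The collar's outer ring measured 15.2 mm in radius, against 16.1 mm when it was in the hand.

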